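# Start and tighten the transformer's hold-down bolt

## Robot

A 6-joint arm with a two-finger parallel gripper is mounted at the origin on the work surface. World frame = base frame: x ahead of the robot, y to its left, z up, the work surface at z = 0. Lengths are in m, angles in rad, forces in N, time in s.
With the tool pointing down it reaches from about 0.375 to 0.9 m from the base axis. Payload 3.1 kg.
Tool frame: the origin (TCP) lies midway between the tips of the shut fingers; the grasp point (between the pads) lies 19 mm behind it; z points along the fingers, y is the line along which they close (so a half turn about z gives the same grasp; the last joint's range is limited). The gripper opens to 87 mm and grips with 3 to 60 N. Pads are 19 mm wide; open, the fingers measure 117 mm over their backs; the gripper's body (75 mm by 190 mm) begins 51 mm behind the grasp point.
Start: joints at [-1.351, 0.527, 1.433, -0, 1.181, -0.178], TCP at [0.242, -0.576, 0.223] pointing down, gripper open.
Joint ranges: [-3.08, 3.08], [-0.75, 2.2], [0.22, 2.44], [-1.43, 4.57], [0, 2.65], [-2.85, 2.85]. Speed limits (rad/s): [2.79, 2.79, 3.14, 3.14, 3.14, 3.14].

## Interface

Orientations are given as a unit quaternion [x, y, z, w].
In Python, from rig import status, imaging, order gives the robot as it stands.
- The arm moves only by the tool arm_command, never from a script. Its argument "deltas" is one flat list of numbers, 5 for each row, row after row: the opening, from -1 (shut) to 1 (fully open), so that 0 is half open, then the shift along the tool's x, y, z in m, then the turn about the tool's z in rad. In form: [gripper, tx, ty, tz, roll, gripper, tx, ty, tz, roll, ...]. A call has 1 to 12 rows; each row shifts and turns the commanded pose from where the row before left it, along the tool's axes as they then stand; what a row does not reach is not made up. A row lasts 1/8 s, in which the tool goes at most 62.5 mm and 10.7 degrees, less where a joint would pass 70% of its speed; a pose out of reach is approached as far as the arm can. A call with a gripper value outside its range is refused whole. The fingers move at their own pace and stop on an object; "newtons" is the grip in N (left out, the last holds). Time passes only in rows, so rows that do not move let the fingers close. It gives the time, the measured TCP pose, the force, the opening and the grip force at its end, in the units of the state.
- status.get_obs(): the state, without advancing time (a new reading comes with each control period).
- imaging.camera(name): name is "side" or "top"; returns (picture, depth): 420x560x3 uint8, red, green, blue; 420x560 float32, m along the optical axis (not along the pixel's ray), 0 where there is no reading.
- imaging.camera_params(name): a dict with "intrinsics" (3x3 intrinsics, pixels), "camera_from_world" (4x4, takes a point from world to camera coordinates). Camera axes: x right, y up, looking along -z (the intrinsics and any distortion apply to the point x, -y, -z); pixel columns grow to the right and rows downward; lengths in m; the calibration is good to about 2 mm. A picture is of the moment at which its call begins. camera_params takes no time and is no camera call.
- order.hand_in(): hands the job in; it is judged then, once.
The state is a dict: "time": time; "q": joint angles; "joint_velocities": joint speeds; "joint_torque": joint torques, N m; "position": TCP position; "tool_rot": TCP orientation; "ft_force": force on the tool from outside, world axes, zero at the start; "moment": the same for the moment, N m; "grip_width": finger opening in m; "grip_force": force on a finger pad.
Only numpy, scipy, OpenCV 4.12 (cv2) and the standard library are available. Lean on these libraries where they do the work, as an engineer would, in place of code of your own. Each camera call takes 0.05 s, during which the arm holds its last target. There are 200 camera calls.

## Task

Take the longest bolt from the wooden block and bolt down the ring transformer in the power-supply chassis: lower it upright into the deep centre hole, feel for the entry of the thread at the bottom by turning it until it drops in, and then turn it clockwise until it is fully home with its flange flat on the clamping disc. Do not force it against the thread, and leave the other bolts and everything else where they are; let go when done.

Things in the scene. Friction and masses are not known exactly. Their poses are not given: they have to be found in the camera images.
- bolt: The hold-down bolt, plain steel, 111 mm long, 0.18 to 0.36 kg: the longest of three bolts standing head up in the wooden block. Origin: centre of its tip; z along it to the head. Thin stem 12 mm in diameter up to 30 mm from the tip, shank 24 mm in diameter from 30 to 74 mm, flange 44 mm in diameter from 74 to 79 mm, then the head. Half a turn about z leaves it the same.
- bolt_head (a point): Centre of the bolt's dark square head, 95 mm above the tip. The head is 26 x 26 mm, 32 mm high (79 to 111 mm above the tip), its flats square to the bolt's x and y; axes as the bolt's.
- bolt_lugs (a point): Middle of the bolt's two thread lugs, 8 mm above the tip, on the stem: two opposite round pins 6 mm thick along the bolt's +x and -x, 24 mm over their ends. Axes as the bolt's.
- chassis: Open aluminium power-supply chassis screwed to the table, 240 x 180 mm, with a black ring transformer (104 mm diameter, a steel clamping disc on top, 80 mm high in all) and, on its +x side, a circuit board with parts up to 50 mm high. Origin: on the axis of the transformer's centre hole (the well), at table height; z up, x lengthwise towards the board.
- well_mouth (a point): Centre of the well's mouth in the clamping disc's flat top, 80 mm above the table; axes as the chassis'. The well is an upright hole 28 mm in diameter, flared to 36 mm over the top 6 mm. At its bottom is a fixed two-start right-hand threaded insert, hard to see.
- thread_ledge (a point): On the well's axis, 52 mm below the mouth: the insert's flat top. The stem passes; the lugs pass only through a 12 mm wide entry slot straight across. Its direction changes each time, unknown within 0.9 rad either side of the chassis' x: find it by feel. Off it the lugs rest on the ledge (tip 57 mm below the mouth); within 0.2 rad of it the bolt drops 11 mm if let down (tip 68 mm below the mouth).
- thread_home (a point): On the well's axis, 74 mm below the mouth: where the bolt's tip is when home, flange flat on the disc. From the slot a clockwise turn (seen from above) lets it down 5 mm per rad, up play 3 mm: follow it down, pressing lightly. Home after 1.4 rad from the slot's direction, stop at about 1.9 rad clockwise, 0.3 rad anticlockwise. The thread then holds it in. A hard push harms it.
- rack: Drilled wooden block fixed to the table, 210 x 60 x 40 mm, with three square 27 mm through holes 66 mm apart along its x, in which the three bolts stand on the table by their tips, flanges and heads above it. Origin: centre of its underside, x lengthwise. Which bolt stands in which hole changes.
- short_bolt: Shorter bolt in the block, 89 mm long, no lugs, same square head (57 to 89 mm up). Leave it. Origin: tip, z to the head.
- knob_bolt: Shorter bolt in the block, 89 mm long, no lugs, with a round head 30 mm in diameter. Leave it. Origin: tip, z to the head.
- transformer: Small laminated-core transformer lying about, 66 x 50 x 55 mm. Leave it. Origin: centre of underside.
- relay_can: Open brass bracket with a steel block, 80 x 55 x 35 mm. Leave it. Origin: centre of underside.
- coil_former: Black ring, 68 mm diameter, 18 mm high. Leave it. Origin: centre of underside.
- screwdriver: Screwdriver lying along its x. Leave it.
Not all that is in view belongs to the job. What is shaped like the bolt but blue or orange is not meant.

How it is judged:
On the way, in this order (a step that is already met when the one before it is completed fails the run):
1. the bolt is lowered upright into the well, its tip at least 30 mm below the mouth (horizontal distance between bolt and well_mouth below 0.005 m and angle between bolt's own z axis and vertical below 0.12 rad and z of bolt in the frame of well_mouth below -0.03 m), for 0.1 s.
2. the thread is started: the bolt has dropped into the entry slot, tip at least 66 mm below the mouth (horizontal distance between bolt and well_mouth below 0.005 m and angle between bolt's own z axis and vertical below 0.12 rad and z of bolt in the frame of well_mouth below -0.066 m), for 0.1 s.
At the end, for the whole second after the job is handed in: The bolt is screwed home in the well: its tip at least 71.8 mm below the mouth (flange within about 2 mm of the clamping disc), within 5 mm of the well's axis, upright within 0.06 rad, at rest and released (horizontal distance between bolt and well_mouth below 0.005 m and angle between bolt's own z axis and vertical below 0.12 rad and z of bolt in the frame of well_mouth below -0.0718 m and angle between bolt's own z axis and vertical below 0.06 rad and linear speed of bolt below 0.02 m/s and angular speed of bolt below 0.2 rad/s and contact force between the fingers and bolt below 0.5 N); the robot touches nothing.
It fails at once if the bolt is forced against the well or its thread with more than 120 N (contact force between bolt and chassis above 120 N).
It fails at once if another bolt is taken out or shifted more than 20 mm (distance of any of short_bolt, knob_bolt from where it was at the start of the episode above 0.02 m).
It fails at once if anything else lying about is shifted more than 30 mm (distance of any of transformer, relay_can, coil_former, screwdriver from where it was at the start of the episode above 0.03 m).
It also fails if it takes over 58 s, if anything falls off the work surface, if the arm or the gripper's body presses on something with over 40 N, if the wrist force passes 120 N, or if a joint passes its speed limit or range.

## Working session

There is one attempt and no reset: what is moved stays moved. The work goes in short steps, Python scripts to look and compute and a tool call to move; the robot and the scene stay as the last step left them, time stands still between calls to the robot, and variables do not carry over. Pictures are saved under pics/ and viewed, at most 10 in all, crops included, and the job is handed in when it is done.

Besides the shell and the picture viewer there is one more tool, called as name(argument=value, ...), one argument or row to a line, values as JSON. arm_command: Moves the arm, as the interface text tells. Its arguments: {"type":"object","properties":{"deltas":{"type":"array"},"newtons":{"type":"number"}},"required":["deltas"]}

```bash
mkdir -p pics; cat > h.py <<'E'
import numpy as np, cv2
from rig import status, imaging, order
def cloud(name):
    im,d=imaging.camera(name); p=imaging.camera_params(name)
    K=np.array(p["intrinsics"]);T=np.linalg.inv(np.array(p["camera_from_world"]))
    v,u=np.mgrid[:420,:560]
    X=np.stack([(u-K[0,2])/K[0,0]*d,-(v-K[1,2])/K[1,1]*d,-d],-1)
    W=X@T[:3,:3].T+T[:3,3]; W[d==0]=np.nan
    return im,d,W
E
python3 - <<'E'
from h import *
for n in("top","side"):
    im,d,W=cloud(n); np.savez(n+".npz",im=im,d=d,W=W); cv2.imwrite(f"pics/{n}.png",im[...,::-1])
    p=imaging.camera_params(n);print(p)
print(status.get_obs())
E
```

```text
{'intrinsics': array([[531.09354636,   0.        , 270.87937281],
       [  0.        , 531.09354636, 209.65697764],
       [  0.        ,   0.        ,   1.        ]]), 'camera_from_world': array([[-0.00875587, -0.99992857,  0.00813563, -0.01386581],
       [ 0.99493326, -0.00789666,  0.10022695, -0.45096861],
       [-0.10015555,  0.00897198,  0.99493134, -1.2842934 ],
       [ 0.        ,  0.        ,  0.        ,  1.        ]])}
{'intrinsics': array([[443.68411186,   0.        , 278.70720263],
       [  0.        , 443.68411186, 204.82174934],
       [  0.        ,   0.        ,   1.        ]]), 'camera_from_world': array([[-0.82639454, -0.56308128, -0.00339503,  0.39032656],
       [ 0.32037905, -0.4751388 ,  0.81951229, -0.22294367],
       [-0.46306514,  0.67615279,  0.57305156, -0.90316274],
       [ 0.        ,  0.        ,  0.        ,  1.        ]])}
{'time': 0.1, 'q': array([-1.35148026e+00,  5.28355003e-01,  1.43376015e+00, -2.70296369e-05,
        1.18137641e+00, -1.78485726e-01]), 'joint_velocities': array([-0.00243727, -0.00276309, -0.00441633,  0.00104053,  0.00020184,
       -0.0006368 ]), 'joint_torque': array([-7.31902164e-04, -4.40985954e+01, -1.77150589e+01,  6.35531824e-02,
        5.34087466e-02, -3.98706118e-05]), 'position': array([ 0.24200607, -0.5755451 ,  0.22168511]), 'tool_rot': array([ 9.80282886e-01,  1.97596967e-01, -3.18774015e-05, -9.49001440e-04]), 'ft_force': array([-0.10074403,  0.44850297,  0.11752711]), 'moment': array([0.02662279, 0.02003098, 0.04879339]), 'grip_force': 0.0, 'grip_width': 0.08715812391124353}
```

View pics/top.png

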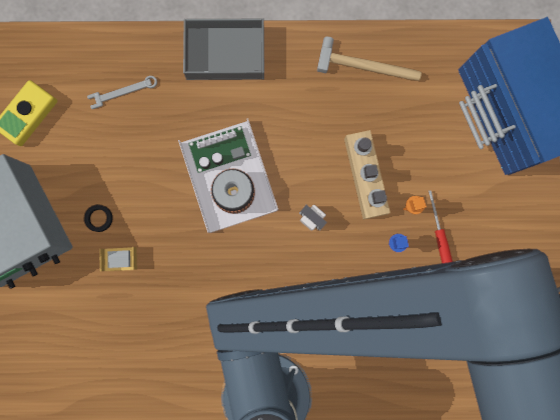

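View pics/side.png

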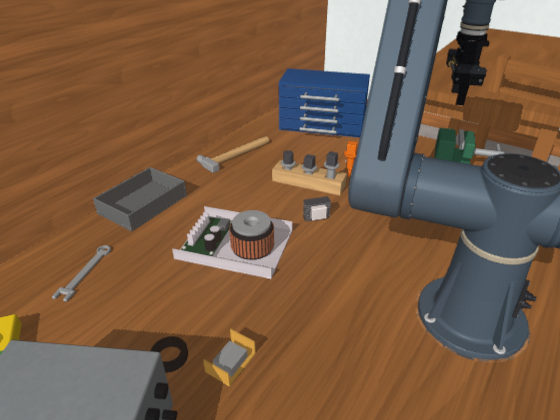

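The top view shows the well at about (232,190) and the rack at (368,173), with heads at (364,145) round, (370,172) and (377,198). The side view shows the right-hand head (332,160) standing highest. Next I measure heights and poses.

```bash
python3 - <<'E'
from h import *
D=np.load("top.npz");W=D["W"];im=D["im"].astype(int)
for (u,v) in((364,145),(370,172),(377,198),(416,205),(399,243)):
    P=W[v-14:v+15,u-14:u+15].reshape(-1,3); z=P[:,2]; top=np.nanpercentile(z,97)
    m=np.abs(z-top)<.006; Q=P[m]
    r=cv2.minAreaRect((Q[:,:2]*1000).astype(np.float32)); print(u,v,"top",top.round(4),m.sum(),np.median(Q[:,:2],0).round(4),r)
z=W[...,2]
# rack top
P=W[125:222,340:392].reshape(-1,3); Q=P[(P[:,2]>.034)&(P[:,2]<.046)]
r=cv2.minAreaRect((Q[:,:2]*1000).astype(np.float32)); print("rack",r)
# disc
P=W[150:235,190:280].reshape(-1,3)
Q=P[np.abs(P[:,2]-.08)<.006]; print("disc n",len(Q),cv2.minEnclosingCircle((Q[:,:2]*1000).astype(np.float32)),np.median(Q,0))
# hole: low points near
sub=(slice(180,201),slice(222,243))
print((z[sub][::1,::1]*1000).round()[:, ::2])
# colours for chassis & disc
g=cv2.resize(D["im"][110:240,170:400,::-1],None,fx=3.4,fy=3.4,interpolation=cv2.INTER_CUBIC);cv2.imwrite("pics/c.png",g)
E
```

```text
364 145 top 0.092 119 [ 0.6008 -0.2403] ((600.1333618164062, -240.52127075195312), (28.46224594116211, 27.70237159729004), 26.951557159423828)
370 172 top 0.0923 114 [ 0.5358 -0.2531] ((536.291259765625, -253.99795532226562), (26.83563995361328, 26.804061889648438), 6.4405975341796875)
377 198 top 0.1144 120 [ 0.4715 -0.2669] ((471.5969543457031, -267.16632080078125), (25.570589065551758, 26.780717849731445), 10.069693565368652)
416 205 top 0.1144 124 [ 0.4547 -0.3565] ((454.8150329589844, -356.835205078125), (25.449419021606445, 27.240760803222656), 14.970099449157715)
399 243 top 0.1143 126 [ 0.3653 -0.3132] ((365.70916748046875, -313.49066162109375), (25.41083335876465, 26.998741149902344), 8.901532173156738)
rack ((536.7332763671875, -253.84576416015625), (210.50128173828125, 61.86787414550781), 11.863482475280762)
disc n 1002 ((495.47265625, 77.61383056640625), 46.68779373168945) [0.49644917 0.07633585 0.08072101]
[[79. 81. 86. 82. 80. 78. 81. 83. 77. 79. 82.]
 [84. 82. 79. 81. 81. 85. 77. 82. 81. 82. 81.]
 [80. 81. 75. 77. 83. 75. 80. 82. 78. 83. 80.]
 [83. 79. 83. 79. 71. 74. 76. 74. 82. 82. 76.]
 [80. 83. 79. 75. 62. 59. 64. 74. 80. 78. 81.]
 [79. 77. 81. 61. 53. 34. 48. 77. 82. 84. 82.]
 [84. 80. 76. 55. 41. 25. 27. 46. 77. 83. 80.]
 [85. 87. 72. 47. 18. 22. 34. 26. 75. 82. 85.]
 [79. 79. 67. 34. 25. 17. 22. 28. 80. 82. 79.]
 [80. 78. 56. 28. 17. 11. 17. 28. 77. 82. 78.]
 [80. 81. 68. 31. 15.  6.  3. 29. 79. 77. 80.]
 [82. 83. 82. 31. 16.  2.  4. 28. 85. 79. 83.]
 [83. 80. 79. 28. 15.  4.  7. 27. 79. 81. 83.]
 [78. 82. 76. 31. 34.  3.  5. 77. 83. 80. 80.]
 [83. 84. 81. 77. 28.  2. 74. 79. 79. 82. 83.]
 [82. 82. 81. 83. 74. 80. 83. 80. 81. 83. 82.]
 [85. 78. 81. 79. 84. 82. 81. 81. 82. 82. 79.]
 [76. 78. 84. 83. 81. 84. 79. 81. 84. 80. 79.]
 [87. 75. 78. 75. 83. 83. 81. 84. 81. 87. 83.]
 [80. 81. 79. 81. 83. 80. 84. 78. 78. 82. 79.]
 [82. 80. 78. 78. 85. 80. 82. 84. 84. 80. 83.]]
```

View pics/c.png

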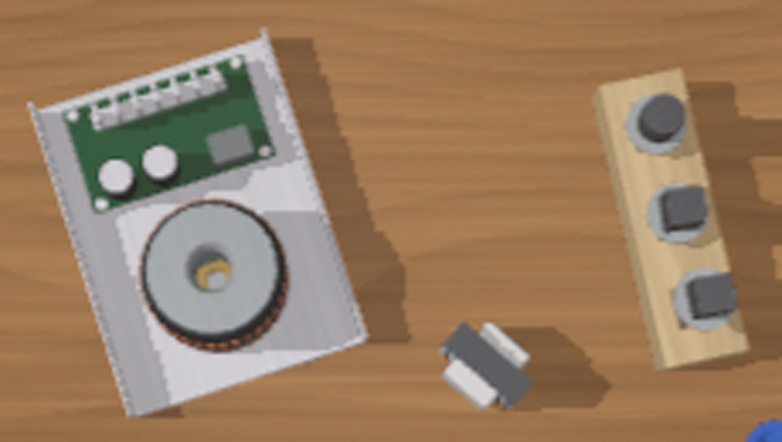

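The crop confirms a square-headed tall bolt at the lower end of the rack. The chassis long axis leans about 0.31 rad in yaw, and the well is at roughly (212,268) in the crop.

```bash
cat >> h.py <<'E'
def rays(n,uv,z):
    p=imaging.camera_params(n);K=np.array(p["intrinsics"]);T=np.linalg.inv(np.array(p["camera_from_world"]))
    uv=np.asarray(uv,float).reshape(-1,2)
    d=np.c_[(uv[:,0]-K[0,2])/K[0,0],-(uv[:,1]-K[1,2])/K[1,1],-np.ones(len(uv))]@T[:3,:3].T
    o=T[:3,3]; return o+d*((z-o[2])/d[:,2])[:,None]
def proj(n,P):
    p=imaging.camera_params(n);K=np.array(p["intrinsics"]);T=np.array(p["camera_from_world"])
    X=T[:3,:3]@np.asarray(P,float)+T[:3,3]; return K[0,2]+K[0,0]*X[0]/-X[2],K[1,2]-K[1,1]*X[1]/-X[2]
E
python3 - <<'E'
from h import *
for n in("top","side"):
    D=np.load(n+".npz");z=cv2.medianBlur(D["W"][...,2].astype(np.float32),3)
    u,v=[int(round(a)) for a in proj(n,(.4955,.0776,.08))]
    m=np.zeros((420,560),np.uint8); w=34; s=(slice(v-w,v+w),slice(u-w,u+w))
    m[s]=(z[s]>.072)
    c,h=cv2.findContours(m,cv2.RETR_CCOMP,cv2.CHAIN_APPROX_NONE)
    for k,(a,hh) in enumerate(zip(c,h[0])):
        if len(a)<12: continue
        P=rays(n,a,.08)[:,:2]*1000
        A=np.c_[2*P,np.ones(len(P))];x=np.linalg.lstsq(A,(P**2).sum(1),rcond=None)[0]
        print(n,"hole" if hh[3]>=0 else "outer",len(a),x[:2].round(1),"r",np.sqrt(x[2]+x[:2]@x[:2]).round(1), np.std(np.linalg.norm(P-x[:2],axis=1)).round(1))
    # bolt head top
    u,v=[int(round(a)) for a in proj(n,(.4718,-.2672,.111))]
    m=np.zeros((420,560),np.uint8); s=(slice(v-14,v+15),slice(u-14,u+15)); m[s]=z[s]>.104
    a=cv2.moments(m,True); print(n,"head",rays(n,[[a['m10']/a['m00'],a['m01']/a['m00']]],.111)*1000, a['m00'])
E
```

```text
top outer 108 [495.8  75.6] r 44.4 0.8
top hole 34 [495.   75.3] r 14.7 0.6
top head [[ 471.71110621 -266.75078743  111.        ]] 132.0
side outer 93 [493.2  84. ] r 46.2 1.5
side hole 27 [491.4  86.4] r 13.3 1.0
side head [[ 468.89550121 -258.58760787  111.        ]] 60.0
```

arm_command(
  deltas=[0.2, 0.0414, -0.0244, 0, 0, 0.2, 0.0414, -0.0244, 0, 0, 0.2, 0.0414, -0.0244, 0, 0, 0.2, 0.0414, -0.0244, 0, 0, 0.2, 0.0414, -0.0244, 0, 0, 0.2, 0.0414, -0.0244, 0, 0, 0.2, 0.0414, -0.0244, 0, 0, 0.2, 0.0414, -0.0244, 0, 0, 0.2, 0, 0, 0, 0.1, 0.2, 0, 0, 0, 0.09, 0.2, 0, 0, 0, 0, 0.2, 0, 0, 0, 0],
)

```text
time: 1.6
position: [0.4716, -0.2679, 0.2223]
tool_rot: [0.995, 0.104, -0.0, -0.0]
ft_force: [-0.4, 0.3, -0.0]
grip_width: 0.0522
grip_force: 0.0
```

arm_command(
  deltas=[0.2, 0, 0, 0.045, 0, 0.2, 0, 0, 0.045, 0, 0.2, 0, 0, 0.03, 0, 0.2, 0, 0, 0.018, 0, 0.2, 0, 0, 0, 0, 0.2, 0, 0, 0, 0, -1, 0, 0, 0, 0, -1, 0, 0, 0, 0, -1, 0, 0, 0, 0, -1, 0, 0, 0, 0, -1, 0, 0, 0, 0],
  newtons=35,
)

```text
time: 2.98
position: [0.472, -0.2679, 0.0849]
tool_rot: [0.995, 0.104, 0.0, 0.0]
ft_force: [0.4, 0.7, 2.7]
grip_width: 0.0258
grip_force: 34.6
```

arm_command(
  deltas=[-1, 0, 0, -0.02, 0, -1, 0, 0, -0.03, 0, -1, 0, 0, -0.04, 0, -1, 0, 0, -0.04, 0, -1, 0, 0, -0.02, 0, -1, 0, 0, 0, 0, -1, 0, 0, 0, 0],
)

```text
time: 3.85
position: [0.471, -0.2672, 0.2332]
tool_rot: [0.995, 0.104, -0.001, -0.001]
ft_force: [0.3, 0.7, -1.9]
grip_width: 0.0258
grip_force: 34.6
```

```bash
python3 - <<'E'
from h import *
o=status.get_obs();print(o["position"],o["grip_width"],o["ft_force"],o["q"])
im,d,W=cloud("side"); p=o["position"]
u,v=[int(a) for a in proj("side",p+[0,0,-.04])]; print(u,v,proj("side",p-[0,0,.085]))
c=im[v-45:v+45,u-45:u+45,::-1];cv2.imwrite("pics/s2.png",cv2.resize(c,(560,560),interpolation=cv2.INTER_CUBIC))
E
```

```text
[ 0.47098808 -0.26719562  0.23315524] 0.02578421884191226 [ 0.32803581  0.73585746 -1.94475338] [-7.22433511e-01  4.03375535e-01  1.62827968e+00 -9.77190150e-05
  1.11284801e+00  6.40588803e-01]
334 125 (np.float64(333.7762744193673), np.float64(140.54135819800968))
```

View pics/s2.png

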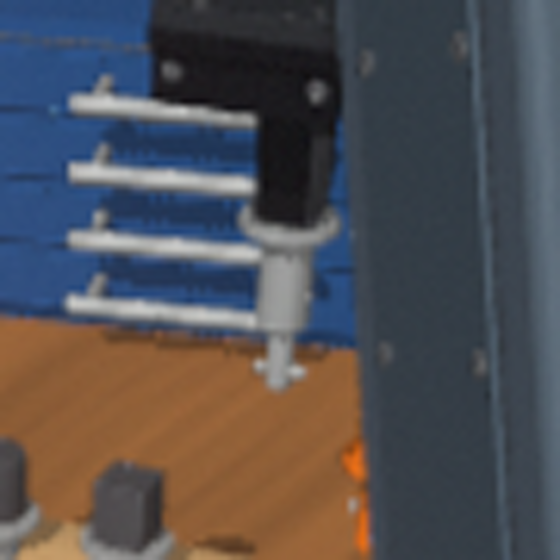

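The lugs slope down to the right at crop (258,365)–(303,373), which matches the tool's x axis. I'll carry the bolt over the well, then roll to the start of the search.

arm_command(
  deltas=[-1, 0.0119, -0.0413, 0, 0, -1, 0.0119, -0.0413, 0, 0, -1, 0.0119, -0.0413, 0, 0, -1, 0.0119, -0.0413, 0, 0, -1, 0.0119, -0.0413, 0, 0, -1, 0.0119, -0.0413, 0, 0, -1, 0.0119, -0.0413, 0, 0, -1, 0.0119, -0.0413, 0, 0, -1, 0, 0, 0, -0.18, -1, 0, 0, 0, -0.18, -1, 0, 0, 0, -0.18, -1, 0, 0, 0, -0.18],
)

```text
time: 5.4
position: [0.4959, 0.0752, 0.233]
tool_rot: [0.893, 0.45, -0.001, -0.001]
ft_force: [-0.1, -0.3, -1.8]
grip_width: 0.0257
grip_force: 34.6
```

arm_command(
  deltas=[-1, 0, 0, 0, -0.18, -1, 0, 0, 0, -0.18, -1, 0, 0, 0, -0.18, -1, 0, 0, 0, -0.18, -1, 0, 0, 0, -0.18, -1, 0, 0, 0, -0.18, -1, 0, 0, 0, -0.18, -1, 0, 0, 0, -0.18, -1, 0, 0, 0, -0.18, -1, 0, 0, 0, 0, -1, 0, 0, 0, 0],
)

```text
time: 6.78
position: [0.4964, 0.075, 0.2338]
tool_rot: [0.294, 0.956, -0.0, -0.001]
ft_force: [-0.3, 0.3, -1.7]
grip_width: 0.0256
grip_force: 34.6
```

```bash
cat > st.py <<'E'
from h import *
o=status.get_obs();t=o["tool_rot"];print(o["time"],o["position"].round(4),"psi",round(2*np.arctan2(t[1],t[0]),3),"q",o["q"].round(3),"F",o["ft_force"].round(1),o["moment"].round(2),o["grip_width"].round(4))
E
python3 st.py
```

```text
Traceback (most recent call last):
  File "st.py", line 2, in <module>
    o=status.get_obs();t=o["tool_rot"];print(o["time"],o["position"].round(4),"psi",round(2*np.arctan2(t[1],t[0]),3),"q",o["q"].round(3),"F",o["ft_force"].round(1),o["moment"].round(2),o["grip_width"].round(4))
                                                                                                                                                                                         ^^^^^^^^^^^^^^^^^^^^^
AttributeError: 'float' object has no attribute 'round'
```

arm_command(
  deltas=[-1, 0, 0, 0, -0.185, -1, 0, 0, 0, -0.185, -1, 0, 0, 0, -0.185, -1, 0, 0, 0, -0.185, -1, 0, 0, 0, -0.185, -1, 0, 0, 0, -0.185, -1, 0, 0, 0, -0.185, -1, 0, 0, 0, -0.185, -1, 0, 0, 0, -0.185, -1, 0, 0, 0, 0, -1, 0, 0, 0, 0],
)

```text
time: 8.15
position: [0.4967, 0.075, 0.2344]
tool_rot: [-0.509, 0.861, 0.0, -0.0]
ft_force: [0.6, -0.5, -1.7]
grip_width: 0.026
grip_force: 34.6
```

```bash
sed -i 's/,o\["grip_width"\].round(4)//' st.py; python3 st.py; python3 - <<'E'
from h import *
im,d,W=cloud("top"); im2,_,_=cloud("side")
cv2.imwrite("pics/t3.png",np.hstack([cv2.resize(im[150:230,190:275,::-1],(400,376),interpolation=cv2.INTER_CUBIC),cv2.resize(im2[140:280,180:320,::-1],(376,376),interpolation=cv2.INTER_CUBIC)]))
print(proj("side",(.4964,.075,.149)))
E
```

```text
8.15 [0.4967 0.075  0.2344] psi 4.209 q [-0.073  0.348  1.721  0.     1.074 -2.711] F [ 0.6 -0.5 -1.7] [ 0.13 -0.07  0.  ]
(np.float64(250.83257712397338), np.float64(194.77946990479157))
```

View pics/t3.png

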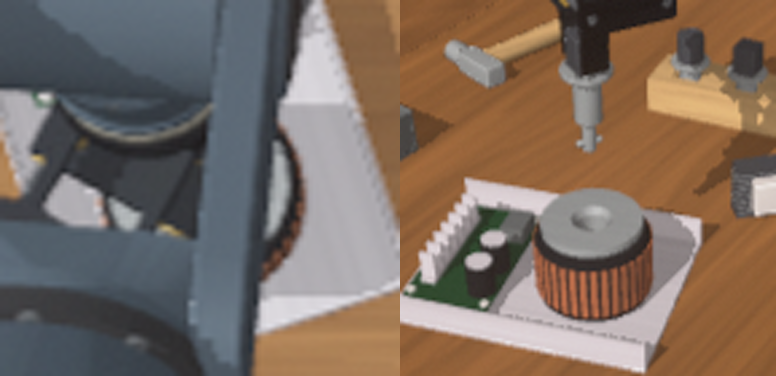

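The side half shows the bolt upright over the mouth: tip at about (589,150), mouth at about (592,217). Lowering it now.

arm_command(
  deltas=[-1, 0, 0.001, 0.03, 0, -1, 0, 0, 0.03, 0, -1, 0, 0, 0.01, 0, -1, 0, 0, 0.006, 0, -1, 0, 0, 0.006, 0, -1, 0, 0, 0, 0],
)

```text
time: 9.0
position: [0.4962, 0.0755, 0.1528]
tool_rot: [-0.51, 0.86, -0.0, 0.0]
ft_force: [-0.0, -0.1, -2.8]
grip_width: 0.0259
grip_force: 34.6
```

```bash
python3 st.py; python3 - <<'E'
from h import *
im2,_,_=cloud("side")
print(proj("side",(.4958,.0756,.08)))
cv2.imwrite("pics/t4.png",cv2.resize(im2[180:260,210:290,::-1],(480,480),interpolation=cv2.INTER_CUBIC))
E
```

```text
9.0 [0.4962 0.0755 0.1528] psi 4.213 q [-0.072  0.468  1.809  0.     0.865 -2.714] F [-0.  -0.1 -2.8] [ 0.17 -0.09  0.04]
(np.float64(252.0462969703061), np.float64(219.58249488223458))
```

View pics/t4.png

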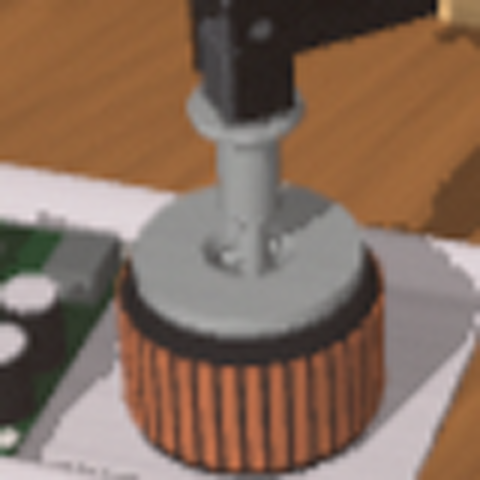

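The bolt tip is inside the mouth with the lugs visible at (232,255) and (275,243), and there is no contact force. Continuing down.

arm_command(
  deltas=[-1, 0, 0, 0.006, 0, -1, 0, 0, 0.006, 0, -1, 0, 0, 0.006, 0, -1, 0, 0, 0, 0],
)

```text
time: 9.55
position: [0.4955, 0.0756, 0.1339]
tool_rot: [-0.51, 0.86, 0.0, -0.001]
ft_force: [0.4, 0.5, -2.7]
grip_width: 0.0261
grip_force: 34.6
```

```bash
python3 st.py
```

```text
9.55 [0.4955 0.0756 0.1339] psi 4.213 q [-0.072  0.499  1.825  0.     0.819 -2.714] F [ 0.4  0.5 -2.7] [ 0.37 -0.11 -0.02]
```

arm_command(
  deltas=[-1, 0, 0, 0.006, 0, -1, 0, 0, 0.006, 0, -1, 0, 0, 0.005, 0, -1, 0, 0, 0.004, 0, -1, 0, 0, 0.003, 0, -1, 0, 0, 0.001, 0, -1, 0, 0, 0, 0],
)

```text
time: 10.42
position: [0.4958, 0.0757, 0.1093]
tool_rot: [-0.51, 0.86, 0.0, -0.0]
ft_force: [0.2, 4.4, -1.8]
grip_width: 0.0261
grip_force: 34.7
```

```bash
python3 st.py
```

```text
10.425 [0.4958 0.0757 0.1093] psi 4.213 q [-0.072  0.542  1.843  0.     0.757 -2.714] F [ 0.2  4.4 -1.8] [ 1.18 -0.06 -0.03]
```

arm_command(
  deltas=[-1, -0.0006, 0.0003, 0.001, 0, -1, 0, 0, 0.001, 0, -1, 0, 0, 0.001, 0, -1, 0, 0, 0, 0],
)

```text
time: 10.92
position: [0.496, 0.0761, 0.1073]
tool_rot: [-0.51, 0.86, -0.0, -0.0]
ft_force: [-1.7, 2.5, 6.6]
grip_width: 0.0257
grip_force: 34.7
```

```bash
python3 st.py
```

```text
10.925 [0.496  0.0761 0.1073] psi 4.213 q [-0.071  0.546  1.844 -0.     0.752 -2.713] F [-1.7  2.5  6.6] [0.74 0.47 0.03]
```

arm_command(
  deltas=[-1, 0, 0, 0.001, 0.1, -1, 0, 0, 0, 0.1, -1, 0, 0, 0, 0],
)

```text
time: 11.3
position: [0.4968, 0.0764, 0.1067]
tool_rot: [-0.421, 0.907, -0.0, 0.001]
ft_force: [-0.4, 5.2, 6.1]
grip_width: 0.026
grip_force: 34.8
```

```bash
python3 st.py
```

```text
11.3 [0.4968 0.0764 0.1067] psi 4.012 q [-7.000e-02  5.470e-01  1.844e+00  1.000e-03  7.480e-01 -2.512e+00] F [-0.4  5.2  6.1] [ 1.21  0.27 -0.06]
```

arm_command(
  deltas=[-1, 0, 0, 0.001, 0.1, -1, 0, 0, 0, 0.1, -1, 0, 0, 0, 0],
)

```text
time: 11.68
position: [0.4956, 0.0765, 0.1043]
tool_rot: [-0.33, 0.944, 0.0, -0.0]
ft_force: [-0.8, 3.6, -2.6]
grip_width: 0.0256
grip_force: 34.9
```

```bash
python3 st.py
```

```text
11.675 [0.4956 0.0765 0.1043] psi 3.813 q [-7.000e-02  5.510e-01  1.846e+00  1.000e-03  7.450e-01 -2.314e+00] F [-0.8  3.6 -2.6] [ 1.28  0.05 -0.02]
```

arm_command(
  deltas=[-1, -0.0003, 0.0003, 0.002, 0, -1, 0, 0, 0.002, 0, -1, 0, 0, 0.002, 0, -1, 0, 0, 0, 0],
)

```text
time: 12.18
position: [0.4956, 0.0766, 0.0979]
tool_rot: [-0.329, 0.944, 0.0, -0.0]
ft_force: [-0.9, 3.5, -5.5]
grip_width: 0.0259
grip_force: 34.9
```

```bash
python3 st.py
```

```text
12.175 [0.4956 0.0766 0.0979] psi 3.813 q [-0.07   0.563  1.85   0.     0.73  -2.312] F [-0.9  3.5 -5.5] [ 1.13  0.09 -0.02]
```

arm_command(
  deltas=[-1, 0, 0, 0.001, 0, -1, 0, 0, 0.001, 0, -1, 0, 0, 0.0006, 0, -1, 0, 0, 0, 0],
)

```text
time: 12.68
position: [0.496, 0.0767, 0.0964]
tool_rot: [-0.329, 0.944, 0.0, 0.0]
ft_force: [-2.8, 4.7, 4.0]
grip_width: 0.0255
grip_force: 34.9
```

```bash
python3 st.py
```

```text
12.675 [0.496  0.0767 0.0964] psi 3.813 q [-0.07   0.565  1.851  0.     0.725 -2.312] F [-2.8  4.7  4. ] [ 1.32  0.55 -0.03]
```

Dropped to the slot floor. Now turning clockwise and following it down.

arm_command(
  deltas=[-1, 0, 0, 0, 0.1, -1, 0, 0, 0.0004, 0.1, -1, 0, 0, 0.0005, 0.1, -1, 0, 0, 0.0005, 0.1, -1, 0, 0, 0, 0],
)

```text
time: 13.3
position: [0.4975, 0.0765, 0.0961]
tool_rot: [-0.135, 0.991, -0.0, 0.002]
ft_force: [-1.9, 3.1, 9.7]
grip_width: 0.026
grip_force: 34.9
```

```bash
python3 st.py
```

```text
13.3 [0.4975 0.0765 0.0961] psi 3.412 q [-0.07   0.566  1.85  -0.     0.721 -1.911] F [-1.9  3.1  9.7] [ 1.14  0.43 -0.07]
```

arm_command(
  deltas=[-1, 0, 0, 0.0003, 0.1, -1, 0, 0, 0.0005, 0.1, -1, 0, 0, 0.0005, 0.1, -1, 0, 0, 0, 0],
)

```text
time: 13.8
position: [0.498, 0.0767, 0.0951]
tool_rot: [0.015, 1.0, 0.0, 0.002]
ft_force: [-1.7, 5.0, 11.0]
grip_width: 0.0261
grip_force: 34.9
```

```bash
python3 st.py
```

```text
13.8 [0.498  0.0767 0.0951] psi 3.111 q [-7.000e-02  5.680e-01  1.851e+00  1.000e-03  7.180e-01 -1.611e+00] F [-1.7  5.  11. ] [ 1.42  0.4  -0.14]
```

arm_command(
  deltas=[-1, 0, 0, 0.0005, 0.1, -1, 0, 0, 0.0005, 0.1, -1, 0, 0, 0.0005, 0.1, -1, 0, 0, 0.0005, 0.1, -1, 0, 0, 0, 0],
)

```text
time: 14.42
position: [0.4982, 0.0766, 0.0933]
tool_rot: [0.213, 0.977, 0.0, 0.003]
ft_force: [-1.9, 5.2, 14.0]
grip_width: 0.0259
grip_force: 34.9
```

```bash
python3 st.py
```

```text
14.425 [0.4982 0.0766 0.0933] psi 2.712 q [-0.07   0.572  1.852  0.     0.713 -1.211] F [-1.9  5.2 14. ] [ 1.25  0.33 -0.06]
```

arm_command(
  deltas=[-1, 0, 0, 0.0004, 0.1, -1, 0, 0, 0.0005, 0.1, -1, 0, 0, 0.0005, 0.1, -1, 0, 0, 0.0005, 0.1, -1, 0, 0, 0, 0],
)

```text
time: 15.05
position: [0.4982, 0.0764, 0.0915]
tool_rot: [0.403, 0.915, 0.001, 0.003]
ft_force: [-2.2, 4.3, 13.8]
grip_width: 0.0259
grip_force: 34.9
```

```bash
python3 st.py
```

```text
15.05 [0.4982 0.0764 0.0915] psi 2.313 q [-0.07   0.575  1.853 -0.     0.709 -0.811] F [-2.2  4.3 13.8] [0.99 0.4  0.04]
```

arm_command(
  deltas=[-1, 0, 0, 0.0003, 0.1, -1, 0, 0, 0.0004, 0.1, -1, 0, 0, 0.0003, 0.05, -1, 0, 0, 0, 0],
)

```text
time: 15.55
position: [0.4983, 0.0763, 0.0908]
tool_rot: [0.513, 0.858, 0.001, 0.003]
ft_force: [-2.9, 4.1, 16.4]
grip_width: 0.0259
grip_force: 34.9
```

```bash
python3 st.py
```

```text
15.55 [0.4983 0.0763 0.0908] psi 2.063 q [-7.000e-02  5.760e-01  1.853e+00 -1.000e-03  7.070e-01 -5.620e-01] F [-2.9  4.1 16.4] [ 0.87  0.5  -0.03]
```

arm_command(
  deltas=[-1, 0, 0, 0.0003, 0.1, -1, 0, 0, 0.0002, 0.1, -1, 0, 0, 0, 0],
)

```text
time: 15.92
position: [0.4983, 0.0761, 0.0907]
tool_rot: [0.597, 0.803, 0.001, 0.003]
ft_force: [-3.7, 3.4, 19.6]
grip_width: 0.0256
grip_force: 35.0
```

```bash
python3 st.py;python3 - <<'E'
from h import *
im2,_,_=cloud("side")
cv2.imwrite("pics/t5.png",cv2.resize(im2[180:260,210:290,::-1],(480,480),interpolation=cv2.INTER_CUBIC))
E
```

```text
15.925 [0.4983 0.0761 0.0907] psi 1.863 q [-7.000e-02  5.760e-01  1.853e+00 -1.000e-03  7.060e-01 -3.610e-01] F [-3.7  3.4 19.6] [ 0.68  0.62 -0.1 ]
```

View pics/t5.png

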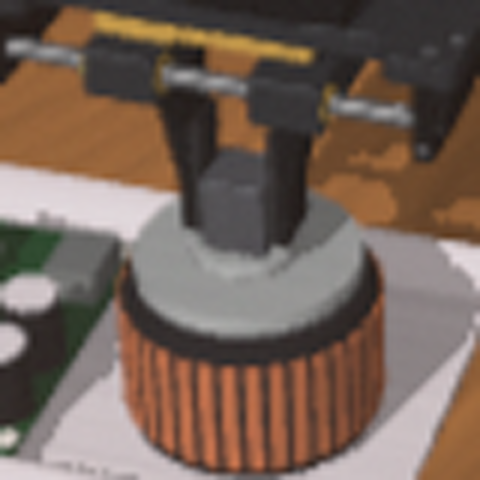

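The flange looks flat on the disc at crop (245,260), and the descent stopped as the force rose. Releasing and lifting clear.

arm_command(
  deltas=[0.2, 0, 0, 0, 0, 0.2, 0, 0, 0, 0, 0.2, 0, 0, 0, 0, 0.2, 0, 0, -0.01, 0, 0.2, 0, 0, -0.03, 0, 0.2, 0, 0, -0.04, 0, 0.2, 0, 0, -0.04, 0, 0.2, 0, 0, 0, 0, 0.2, 0, 0, 0, 0],
)

```text
time: 17.1
position: [0.4955, 0.0766, 0.2076]
tool_rot: [0.597, 0.802, -0.0, -0.0]
ft_force: [-1.2, 0.9, 0.6]
grip_width: 0.0521
grip_force: 0.0
```

```bash
python3 st.py;python3 - <<'E'
from h import *
im2,_,W=cloud("side")
u,v=[int(a) for a in proj("side",(.4955,.076,.117-.032))]
for k in (0,): 
    P=W[v-20:v+5,u-14:u+15].reshape(-1,3); print("headtop z",np.nanpercentile(P[:,2],[80,90,95,99]))
cv2.imwrite("pics/t6.png",cv2.resize(im2[180:260,210:290,::-1],(480,480),interpolation=cv2.INTER_CUBIC))
E
```

```text
17.1 [0.4955 0.0766 0.2076] psi 1.863 q [-0.07   0.383  1.754 -0.     1.005 -0.362] F [-1.2  0.9  0.6] [ 0.02 -0.08 -0.05]
headtop z [0.10118351 0.11480625 0.11663536 0.11783647]
```

View pics/t6.png

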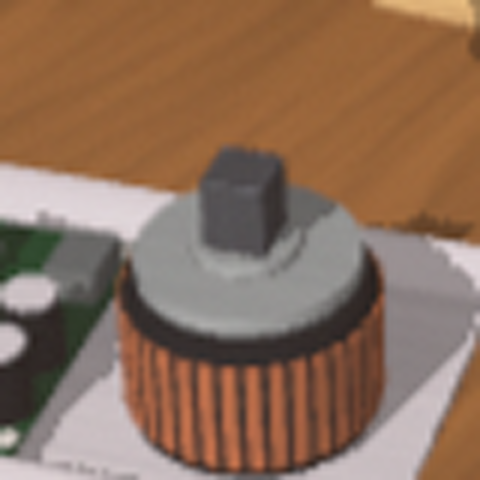

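The bolt stands released with its flange seated at (245,255). Its head top is at about 117 mm, which is the home height.

```bash
python3 -c "
from rig import order
print(order.hand_in())"
```

```text
the job is handed in; nothing more can be done
None
```

The long bolt is screwed home in the well: its flange looks flat on the clamping disc and its head top measures about 117 mm, the home height. I released it and handed the job in at about 17 s; no verdict was returned.

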